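# Proof-pull the refitted bow handle of an instrument box with a spring balance

### The arm

A 6-joint arm with a two-finger parallel gripper is mounted at the origin on the work surface. World frame = base frame: x ahead of the robot, y to its left, z up, the work surface at z = 0. Lengths are in mm, angles in rad, forces in N, time in s.
With the tool pointing down it reaches from about 375 to 750 mm from the base axis. Payload 9 kg.
Tool frame: the origin (TCP) lies at the very end of the fingers, on their centre line; the grasp point (between the pads) lies 19 mm behind it; z points along the fingers, y is the line along which they close (so a half turn about z gives the same grasp; the last joint's range is limited). The gripper opens to 85 mm and grips with 20 to 120 N. Pads are 22 mm wide; open, the fingers measure 114 mm over their backs; the gripper's body (76 mm by 85 mm) begins 54 mm behind the grasp point. The pads swing forward as they close: fully open they stand 13 mm farther back than shut.
Start: joints at [-1.443, 0.104, 0.097, 1.564, 0, 1.353], TCP at [203.381, -564.511, 231.331] pointing down, gripper open.
Joint ranges: [-2.99, 2.99], [-0.84, 1.86], [-1.1, 1.16], [-1.84, 2.11], [-1.51, 1.56], [-3.14, 3.14]. Speed limits (rad/s): [2.22, 2.22, 2.57, 3.14, 3.14, 3.14].

### API

Orientations are given as a unit quaternion [x, y, z, w].
In Python, from plant import * gives the robot as it stands.
- The arm moves only by the shell command python3 -m inch 'ROWS' [FORCE]. ROWS is JSON, a list of rows, each an object of numbers: "claw": the finger opening in m, from 0 to 0.0854; "tx", "ty", "tz": the shift along the tool's x, y, z in m; "ax", "ay", "az": the turn, a rotation vector about the tool's x, y, z in rad. In form: [{"claw": .., "tx": .., "ty": .., "tz": .., "ax": .., "ay": .., "az": ..}, ...]. A call has 1 to 20 rows; each row shifts and turns the commanded pose from where the row before left it, along the tool's axes as they then stand; what a row does not reach is not made up. A row lasts 1/10 s, in which the tool goes at most 50 mm and 8.59 degrees, less where a joint would pass 70% of its speed; a pose out of reach is approached as far as the arm can. A call with a gripper value outside its range is refused whole. The fingers move at their own pace and stop on an object; FORCE is the grip in N (left out, the last holds). Time passes only in rows, so rows that do not move let the fingers close. It gives the time, the measured TCP pose, the force, the opening and the grip force at its end, in the units of the state.
- sense(): the state, without advancing time (a new reading comes with each control period).
- camera(name): name is "side" or "top" or "wrist"; returns a dict with "img" (480x640x3 uint8, blue, green, red), "intrinsics" (3x3 intrinsics, pixels), "xyz" and "rotation" of the camera in the world. Camera axes: x right, y down, z forward; pixel columns grow to the right and rows downward; lengths in mm; the calibration is good to about 2 mm. A picture is of the moment at which its call begins. There is no depth.
- close_job(): hands the job in; it is judged then, once.
Trained networks look in the newest picture that a camera, given by its name, has taken for a name from the list of things; names that differ only in an ending like _2 or _b are one class to them, and where a whole thing is asked for, a point or a joint stands for the part that bears it (a point fixed in the world has none). Each returns a list of dicts, best first, with "score" (0 to 1); they miss things now and then, are a little off and sometimes report something else, mostly with a low value. They report only what shows in the picture. A call takes as long as a camera call. They do not tell look-alikes from the thing itself.
- recognise(camera, label): "bbox" ([left, top, width, height] in pixels, round what is visible of it).
- outline_of(camera, label): "region" (480x640 bool, what is visible of it) and "bbox" ([left, top, width, height] in pixels, round what is visible of it).
- tip_of(camera, label): "at" ([column, row] in pixels: a listed point, or the origin of a listed thing).
The state is a dict: "time": time; "joint_positions": joint angles; "qd": joint speeds; "joint_efforts": joint torques, N m; "eef_pos": TCP position; "tool_rot": TCP orientation; "force": force on the tool from outside, world axes, zero at the start; "torque": the same for the moment, N m; "grip_width": finger opening in mm; "grasp_force": force on a finger pad.
Only numpy, scipy, OpenCV 4.12 (cv2) and the standard library are available. Lean on these libraries where they do the work, as an engineer would, in place of code of your own. Each camera call takes 0.05 s, during which the arm holds its last target. There are 200 camera calls.

### The job

The bow handle on the stainless instrument box has just been refitted and needs its proof pull: lift the tubular spring balance up off its double hook on the hanging rail, catch its bottom hook under the middle part of the bow handle, and draw the balance straight up until the broad ring on the white rod that slides out is level with the mouth of the tube. Do not overshoot by a whole graduation. Finish while still holding the pull there, with the box unmoved on the bench and the other hanging tools and bench things left where they are.

Things in the scene. Friction and masses are not known exactly. Their poses are not given: they have to be found in the camera images.
- balance: Tubular spring balance hung by its T-handle; the one hanging tool with an aluminium tube and a hook below. Origin: centre of the handle; z up along the tube, y along the handle. Handle: grey bar 66 mm along y, 18 x 18 mm section, pinch it across x. Neck dia 14 from z -9 to -24 mm, tube dia 26 (collars 29) down to its mouth at z -143. Mass about 0.22 kg
- balance_rod (a joint): How far the white sprung rod (dia 17) is drawn down out of the tube: 0 retracted (6 mm stick out), 0.060 m end stop. Thin black rings on it come level with the mouth at 10, 20, 30, 50 mm; the one broad ring (5 mm wide) is centred at the mouth at 0.040, the proof mark. Spring: 1.5 N to start, +0.15 N per mm, 7.5 N at the mark
- hook_seat (a point): Inside bottom of the J-hook on the rod's end, on the tube's axis, where the bar bears; axes as balance. Rod retracted, in the balance's frame: seat z -182.5, lowest point z -187.5 mm. 5 mm wire in the x-z plane, from x -13.5 (shank) to +14.5 (tip). Open to +x: a 19.5 mm gap from the rod's end (z -149) down to the tip's top (z -168.5)
- instrument_box: Closed stainless instrument box, latched, 102 x 192 mm (x, y), lid top 50 mm high, about 3 kg and loose on the bench. Origin: centre of its underside, z up, y along its length. Its bow handle stands on the middle of the lid
- bow_mid (a point): Middle of the bow handle's bar, on its centre line, 86 mm above the bench (36 mm above the lid). The bar is 8 mm thick, straight over +-41 mm along the box's y, with legs down to the lid at y +-47 mm. Axes as the box
- rail: Fixed hanging rail; origin: bench level, midway between its posts (y +-150 mm). Bar along y, top 212 mm high. Double hooks at y -95, 0, +95 mm: two level 6 mm prongs 40 mm apart pointing to -x, tops 221 mm high, upturned tips 235 mm high at x -92 mm. T-handles lie across the prongs at about x -55 mm; any tool may hang on any hook
- rotor_key: T-handled centrifuge rotor key hanging on the rail: black handle 82 mm, thin 9 mm steel shaft reaching 150 mm below the handle. Origin: centre of the handle. Leave hanging
- cork_borer: T-handled brass cork borer hanging on the rail: 10 mm steel cross bar 70 mm long, 19 mm brass tube reaching 117 mm below it. Origin: centre of the bar. Leave hanging
- media_bottle: Square bottle with orange cap, 76 x 76 x 165 mm, behind the rail. Origin: underside centre
- clear_bottle: Square clear bottle with white cap, 62 x 62 x 125 mm, behind the box. Origin: underside centre
- tip_box: Open box of pipette tips, 85 x 122 x 52 mm, behind the rail. Origin: underside centre
- petri_stack: Stack of three petri dishes, 90 mm in diameter, 41 mm high, beside the box. Origin: underside centre
- pipette: Eight-channel pipette lying on the bench in front of the robot, about 215 mm long, 26 mm high, 88 mm wide at its head. Origin: at bench level in the head end
There are look-alikes about, which are no part of the job. What is shaped like the balance but brown or orange is not meant.

How it is judged (in metres and radians):
On the way, in this order (a step that is already met when the one before it is completed fails the run):
1. the spring balance is lifted up and off its double hook, held by the gripper (contact force between balance and rail below 0.05 N and contact force between the fingers and balance above 2 N and (height (world z) of balance above 0.255 m or x of balance in the frame of rail below -0.11 m)), for 0.2 s.
2. its hook is under the bar of the bow handle and takes load (x of hook_seat in the frame of bow_mid between -0.01 and 0.01 m and y of hook_seat in the frame of bow_mid between -0.04 and 0.04 m and z of hook_seat in the frame of bow_mid between -0.012 and 0.003 m and contact force between balance and instrument_box above 0.5 N and value of joint balance_rod above 0.004 m), for 0.1 s.
At the end, for the whole second after the job is handed in: Held by the gripper alone: rod at 40 mm +-6 mm and still, hook under the straight bar (within 40 mm of its middle) pulling over 4 N, balance upright within 0.17 rad; box moved under 20 mm, tilted under 0.08 rad; the other two tools still hang on the rail (value of joint balance_rod between 0.034 and 0.046 m and x of hook_seat in the frame of bow_mid between -0.01 and 0.01 m and y of hook_seat in the frame of bow_mid between -0.04 and 0.04 m and z of hook_seat in the frame of bow_mid between -0.012 and 0.003 m and contact force between balance and instrument_box above 4 N and angle between balance's own z axis and vertical below 0.17 rad and linear speed of balance below 0.02 m/s and contact force between balance and rail below 0.05 N and contact force between the fingers and balance above 2 N and distance of instrument_box from where it was at the start of the episode below 0.02 m and angle between instrument_box's own z axis and vertical below 0.08 rad and z of each of rotor_key, cork_borer in the frame of rail above 0.215 m); the arm keeps its last pose, push and grip.
It fails at once if the balance is drawn out a whole graduation (more than 12 mm) past the mark (value of joint balance_rod above 0.052 m).
It fails at once if the instrument box is lifted, tipped or dragged (more than 30 mm) (distance of instrument_box from where it was at the start of the episode above 0.03 m or angle between instrument_box's own z axis and vertical above 0.15 rad).
It fails at once if another hanging tool is knocked off the rail (z of any of rotor_key, cork_borer in the frame of rail below 0.19 m).
It fails at once if a bystander on the bench is moved by more than 40 mm or tipped (distance of any of media_bottle, clear_bottle, tip_box, petri_stack, pipette from where it was at the start of the episode above 0.04 m or angle between any of media_bottle, clear_bottle, tip_box, petri_stack, pipette's own z axis and vertical above 0.4 rad).
It also fails if it takes over 45 s, if anything falls off the work surface, if the arm or the gripper's body presses on something with over 40 N, if the wrist force passes 120 N, or if a joint passes its speed limit or range.

## Working session

There is one attempt and no reset: what is moved stays moved. The work goes in short steps, Python scripts to look and compute and a shell command to move; the robot and the scene stay as the last step left them, time stands still between calls to the robot, and variables do not carry over. Pictures are saved under pics/ and viewed, at most 10 in all, crops included, and the job is handed in when it is done.

```bash
mkdir -p pics; ls; cat > h.py <<'E'
from plant import *
import numpy as np, cv2
from scipy.spatial.transform import Rotation as R
def snap(n,save=None):
    c=camera(n); 
    if save: cv2.imwrite('pics/'+save,c['img'])
    return c
def ray(c,uv):
    K=np.array(c['intrinsics']);d=np.linalg.inv(K)@[uv[0],uv[1],1]
    Rm=np.array(c['rotation'])
    if Rm.shape!=(3,3): Rm=R.from_quat(Rm).as_matrix()
    d=Rm@d; return np.array(c['xyz']),d/np.linalg.norm(d)
def onz(c,uv,z):
    o,d=ray(c,uv); return o+d*(z-o[2])/d[2]
def tri(rs):
    A=sum(np.eye(3)-np.outer(d,d) for o,d in rs);b=sum((np.eye(3)-np.outer(d,d))@o for o,d in rs)
    return np.linalg.solve(A,b)
def proj(c,p):
    Rm=np.array(c['rotation'])
    if Rm.shape!=(3,3): Rm=R.from_quat(Rm).as_matrix()
    q=np.array(c['intrinsics'])@(Rm.T@(np.array(p)-c['xyz'])); return q[:2]/q[2]
E
python3 - <<'E'
from h import *
np.set_printoptions(precision=1,suppress=True)
C={n:snap(n,n+'0.png') for n in('side','top')}
for n,c in C.items(): print(n,c['xyz'],np.array(c['rotation']).round(2).tolist(),c['intrinsics'][0][0])
for l in ['balance','hook_seat','instrument_box','bow_mid','rail','rotor_key','cork_borer','clear_bottle','petri_stack','pipette','media_bottle','tip_box']:
    for n in C:
        print(l,n,[(np.round(t['at'],1).tolist(),round(t['score'],2)) for t in tip_of(n,l)[:3]])
print(sense())
E
```

```text
pics
side [182.5 611.5 998.6] [-0.24, 0.91, -0.34, 0.09] 512.5205468546776
top [ 456.    -1.6 1672.3] [-0.7, 0.71, -0.02, 0.02] 624.349535358197
balance side [([308.1, 364.3], 0.77), ([226.2, 310.4], 0.68), ([251.1, 392.0], 0.57)]
balance top [([165.6, 277.1], 0.91), ([133.4, 239.3], 0.72), ([219.0, 188.0], 0.71)]
hook_seat side [([241.8, 356.0], 0.6), ([190.2, 441.0], 0.52), ([315.0, 408.2], 0.43)]
hook_seat top []
instrument_box side [([373.2, 211.0], 0.6)]
instrument_box top [([413.8, 250.3], 0.95)]
bow_mid side [([378.2, 189.9], 0.67), ([348.4, 174.3], 0.66)]
bow_mid top [([421.1, 247.0], 0.85), ([319.6, 295.1], 0.43), ([475.1, 231.3], 0.29)]
rail side []
rail top [([218.9, 188.5], 0.36)]
rotor_key side [([264.8, 277.0], 0.72), ([291.2, 240.3], 0.56)]
rotor_key top [([238.8, 239.5], 0.48)]
cork_borer side [([294.9, 242.1], 0.68)]
cork_borer top [([280.1, 240.2], 0.43)]
clear_bottle side [([349.5, 176.1], 0.64)]
clear_bottle top [([448.0, 202.8], 0.86)]
petri_stack side [([387.0, 171.1], 0.77)]
petri_stack top [([470.9, 234.3], 0.8)]
pipette side [([370.1, 299.3], 0.69)]
pipette top [([322.1, 296.3], 0.69)]
media_bottle side [([193.8, 333.8], 0.91), ([371.2, 211.9], 0.41)]
media_bottle top [([220.1, 189.1], 0.86), ([269.7, 188.6], 0.38)]
tip_box side [([234.7, 286.1], 0.76)]
tip_box top [([272.7, 189.1], 0.78)]
{'time': 1.3, 'joint_positions': array([-1.4,  0.1,  0.1,  1.6, -0. ,  1.4]), 'qd': array([ 0.,  0.,  0., -0., -0., -0.]), 'joint_efforts': array([ -0. , -55.7,  50.4,   0. ,  -0. ,  -0. ]), 'eef_pos': array([ 203.4, -564.5,  231.3]), 'tool_rot': array([ 1. ,  0.2, -0. ,  0. ]), 'force': array([ 0.1, -0.4,  0.8]), 'torque': array([-0.,  0.,  0.]), 'grasp_force': 0.0, 'grip_width': 85.0225873000569}
```

View both.

View pics/side0.png

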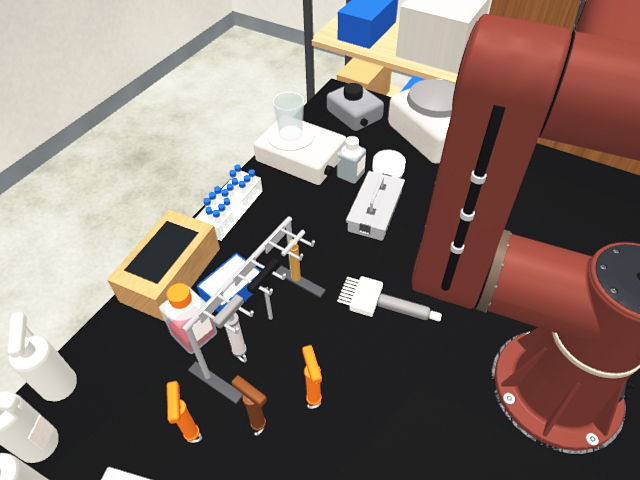

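View pics/top0.png

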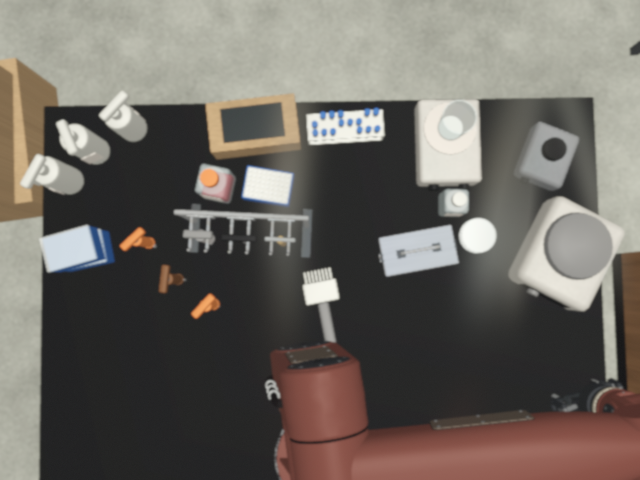

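```bash
python3 - <<'E'
import cv2,numpy as np
t=cv2.imread('pics/top0.png');s=cv2.imread('pics/side0.png')
a=cv2.resize(t[190:270,165:325],(800,400),interpolation=cv2.INTER_CUBIC)
cv2.imwrite('pics/c1.png',a)
b=cv2.resize(s[210:370,170:340],(637,600),interpolation=cv2.INTER_CUBIC)
cv2.imwrite('pics/c2.png',b)
E
```

```text
(no output)
```

View pics/c1.png

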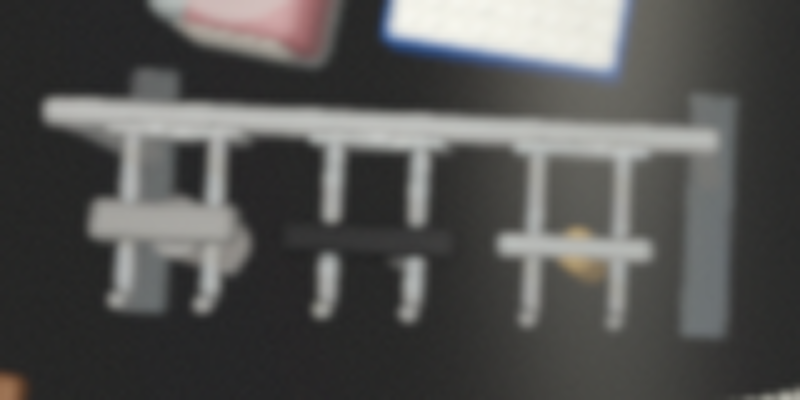

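View pics/c2.png

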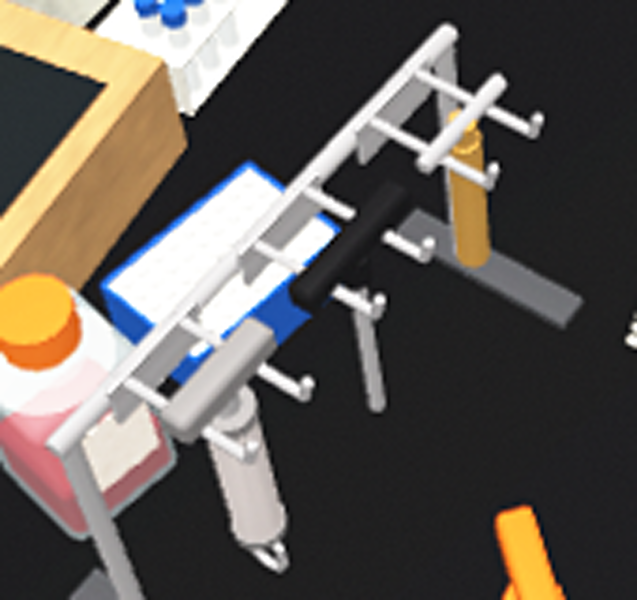

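```bash
python3 - <<'E'
from h import *
np.set_printoptions(precision=1,suppress=True)
T=snap('top');S=snap('side')
f=lambda u,v:(165+u/5,190+v/5)
g=lambda u,v:(170+u/3.747,210+v/3.747)
print('rail ends',onz(T,f(60,110),212),onz(T,f(710,140),212))
for a in [(88,215),(238,225),(162,220)]: print('hand top',onz(T,f(*a),239))
for a in [(165,410),(270,335),(218,372)]: print('hand side',onz(S,g(*a),239))
print('tri',tri([ray(T,f(162,220)),ray(S,g(219,375))]))
print('side pt',[onz(S,g(*a),221).round(1) for a in [(125,385),(255,445)]])
for c,n in((T,'top'),(S,'side')):
  r=outline_of(n,'instrument_box')[0]['region']
  print(n,cv2.minAreaRect(np.argwhere(r)[:,::-1].astype(np.float32)))
  if n=='top':
    b=cv2.boxPoints(cv2.minAreaRect(np.argwhere(r)[:,::-1].astype(np.float32)))
    P=np.array([onz(T,p,50) for p in b]);print(P,P.mean(0))
print('bow',onz(T,(421.1,247),86),onz(S,(378.2,189.9),86),tri([ray(T,(421.1,247)),ray(S,(378.2,189.9))]))
print('box',onz(T,(413.8,250.3),0))
s=sense();print(s['time'],R.from_quat(s['tool_rot']).as_matrix())
a=cv2.resize(T['img'][215:285,370:470],(800,560),interpolation=cv2.INTER_CUBIC)
cv2.imwrite('pics/c3.png',a)
E
```

```text
rail ends [629.6 335.3 212. ] [610.2  29.6 212. ]
hand top [577.5 316.2 239. ]
hand top [571.7 247.1 239. ]
hand top [574.6 282.1 239. ]
hand side [579.5 313.6 239. ]
hand side [561.7 257.  239. ]
hand side [570.7 285.3 239. ]
tri [574.5 283.2 230.5]
side pt [array([613.7, 305.1, 221. ]), array([541.4, 300.7, 221. ])]
top ((417.2440185546875, 250.59197998046875), (40.070335388183594, 77.90460205078125), 79.69515228271484)
[[ 572.3 -144.2   50. ]
 [ 605.4 -344.7   50. ]
 [ 502.3 -360.1   50. ]
 [ 469.5 -160.4   50. ]] [ 537.4 -252.3   50. ]
side ((374.2102355957031, 204.44439697265625), (42.71983337402344, 67.97256469726562), 20.72555923461914)
bow [ 544.4 -256.8   86. ] [ 532.2 -250.3   86. ] [ 541.1 -260.5   73.4]
box [ 540.7 -250.8    0. ]
1.5 [[ 0.9  0.3  0. ]
 [ 0.3 -0.9 -0. ]
 [-0.   0.  -1. ]]
```

View pics/c3.png

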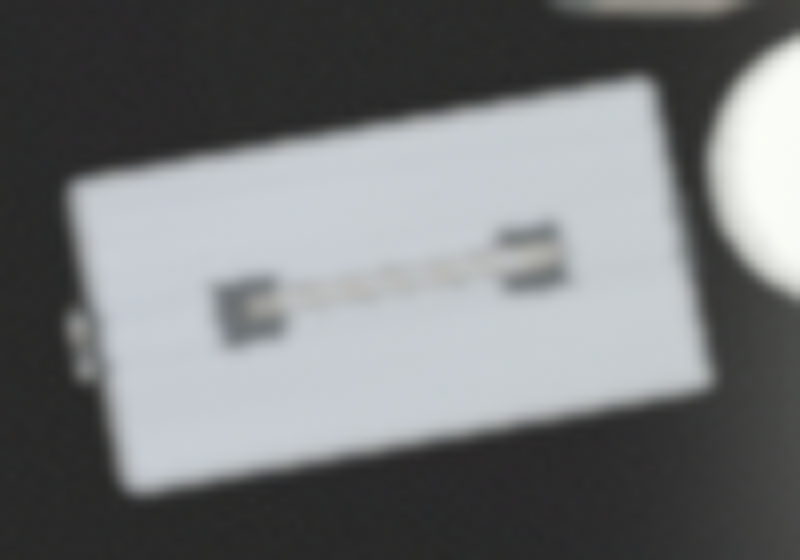

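```bash
cat >> h.py <<'E'
def go(p,yaw=None):
    "tool-frame shift (m) to world TCP p (mm), and az turn to tool-x yaw (deg) with vertical tool"
    s=sense();M=R.from_quat(s['tool_rot']);d=M.inv().apply(np.array(p)-s['eef_pos'])/1000
    print('t',round(s['time'],2),'pos',s['eef_pos'].round(1),'shift',d.round(4),'F',np.round(s['force'],1),'w',round(s['grip_width'],1),'gf',round(s['grasp_force'],1))
    if yaw is not None:
        c,n=np.cos(np.radians(yaw)),np.sin(np.radians(yaw))
        G=R.from_matrix(np.array([[c,n,0],[n,-c,0],[0,0,-1]]))
        print('rotvec',(M.inv()*G).as_rotvec().round(4),'shift after turn',(G.inv().apply(np.array(p)-s['eef_pos'])/1000).round(4))
E
python3 -c "
from h import *
go([574.5,282,340],86)
print(sense()['tool_rot'])"
```

```text
t 1.5 pos [ 203.4 -564.5  231.4] shift [ 0.6361 -0.6706 -0.1088] F [ 0.4 -0.9  0.6] w 85.6 gf 0.0
rotvec [ 1.0000e-04  2.0000e-04 -1.1552e+00] shift after turn [ 0.8704  0.3112 -0.1086]
[ 9.85091549e-01  1.72030897e-01 -9.96138048e-06  1.03391442e-04]
```

```bash
python3 -m inch '[{"claw":0.085,"tz":-0.04},{"tz":-0.04,"claw":0.085},{"tz":-0.03,"claw":0.085},{"claw":0.085,"tx":0.036,"ty":-0.034},{"claw":0.085,"tx":0.032,"ty":-0.034},{"claw":0.085,"tx":0.032,"ty":-0.034},{"claw":0.085,"tx":0.032,"ty":-0.034},{"claw":0.085,"tx":0.032,"ty":-0.034},{"claw":0.085,"tx":0.032,"ty":-0.034},{"claw":0.085,"tx":0.032,"ty":-0.034},{"claw":0.085,"tx":0.032,"ty":-0.034},{"claw":0.085,"tx":0.032,"ty":-0.034},{"claw":0.085,"tx":0.032,"ty":-0.034},{"claw":0.085,"tx":0.032,"ty":-0.034},{"claw":0.085,"tx":0.032,"ty":-0.034}]'
python3 -m inch '[{"claw":0.085,"az":-0.14,"tx":0.03,"ty":-0.03},{"claw":0.085,"az":-0.14,"tx":0.03,"ty":-0.02},{"claw":0.085,"az":-0.14,"tx":0.03,"ty":-0.02},{"claw":0.085,"az":-0.14,"tx":0.03,"ty":-0.02},{"claw":0.06,"az":-0.14,"tx":0.03,"ty":-0.01},{"claw":0.05,"az":-0.14},{"claw":0.044,"az":-0.14},{"claw":0.044,"az":-0.14},{"claw":0.044,"az":-0.035},{"claw":0.044}]'
python3 -c "
from h import *
go([574.5,282,340],86)"
```

```text
t 1.5 pos [ 203.4 -564.5  231.4] shift [ 0.6361 -0.6706 -0.1088] F [ 0.4 -0.9  0.6] w 85.6 gf 0.0
rotvec [ 1.0000e-04  2.0000e-04 -1.1552e+00] shift after turn [ 0.8704  0.3112 -0.1086]schema error: expected keys claw, tx, ty, tz, ax, ay, az
schema error: expected keys claw, tx, ty, tz, ax, ay, az
```

```bash
python3 -m inch '[{"claw":0.085,"tx":0,"ty":0,"tz":-0.04,"ax":0,"ay":0,"az":0},{"claw":0.085,"tx":0,"ty":0,"tz":-0.04,"ax":0,"ay":0,"az":0},{"claw":0.085,"tx":0,"ty":0,"tz":-0.03,"ax":0,"ay":0,"az":0},{"claw":0.085,"tx":0.034,"ty":-0.034,"tz":0,"ax":0,"ay":0,"az":0},{"claw":0.085,"tx":0.034,"ty":-0.034,"tz":0,"ax":0,"ay":0,"az":0},{"claw":0.085,"tx":0.034,"ty":-0.034,"tz":0,"ax":0,"ay":0,"az":0},{"claw":0.085,"tx":0.034,"ty":-0.034,"tz":0,"ax":0,"ay":0,"az":0},{"claw":0.085,"tx":0.034,"ty":-0.034,"tz":0,"ax":0,"ay":0,"az":0},{"claw":0.085,"tx":0.034,"ty":-0.034,"tz":0,"ax":0,"ay":0,"az":0},{"claw":0.085,"tx":0.034,"ty":-0.034,"tz":0,"ax":0,"ay":0,"az":0},{"claw":0.085,"tx":0.034,"ty":-0.034,"tz":0,"ax":0,"ay":0,"az":0},{"claw":0.085,"tx":0.034,"ty":-0.034,"tz":0,"ax":0,"ay":0,"az":0},{"claw":0.085,"tx":0.034,"ty":-0.034,"tz":0,"ax":0,"ay":0,"az":0},{"claw":0.085,"tx":0.034,"ty":-0.034,"tz":0,"ax":0,"ay":0,"az":0},{"claw":0.085,"tx":0.034,"ty":-0.034,"tz":0,"ax":0,"ay":0,"az":0}]'
python3 -m inch '[{"claw":0.085,"tx":0,"ty":0,"tz":0,"ax":0,"ay":0,"az":-0.14},{"claw":0.085,"tx":0,"ty":0,"tz":0,"ax":0,"ay":0,"az":-0.14},{"claw":0.06,"tx":0,"ty":0,"tz":0,"ax":0,"ay":0,"az":-0.14},{"claw":0.05,"tx":0,"ty":0,"tz":0,"ax":0,"ay":0,"az":-0.14},{"claw":0.044,"tx":0,"ty":0,"tz":0,"ax":0,"ay":0,"az":-0.14},{"claw":0.044,"tx":0,"ty":0,"tz":0,"ax":0,"ay":0,"az":-0.14},{"claw":0.044,"tx":0,"ty":0,"tz":0,"ax":0,"ay":0,"az":-0.14},{"claw":0.044,"tx":0,"ty":0,"tz":0,"ax":0,"ay":0,"az":-0.14},{"claw":0.044,"tx":0,"ty":0,"tz":0,"ax":0,"ay":0,"az":-0.035}]'
python3 -c "
from h import *
go([574.5,282,340],86)"
```

```text
time: 3.0
eef_pos: [449.4, -40.4, 341.6]
tool_rot: [0.985, 0.172, 0.0, 0.0]
force: [1.0, -0.2, -0.3]
grip_width: 85.1
grasp_force: 0.0
time: 3.9
eef_pos: [448.9, -42.4, 341.4]
tool_rot: [0.73, 0.684, 0.0, 0.0]
force: [-0.2, -0.6, 0.1]
grip_width: 43.9
grasp_force: 0.0
t 3.9 pos [448.9 -42.4 341.4] shift [0.3318 0.1043 0.0014] F [-0.2 -0.6  0.1] w 43.9 gf 0.0
rotvec [0.0003 0.0002 0.0049] shift after turn [0.3323 0.1026 0.0014]
```

```bash
python3 -m inch '[{"claw":0.044,"tx":0.042,"ty":0.013,"tz":0,"ax":0,"ay":0,"az":0},{"claw":0.044,"tx":0.042,"ty":0.013,"tz":0,"ax":0,"ay":0,"az":0},{"claw":0.044,"tx":0.042,"ty":0.013,"tz":0,"ax":0,"ay":0,"az":0},{"claw":0.044,"tx":0.042,"ty":0.013,"tz":0,"ax":0,"ay":0,"az":0},{"claw":0.044,"tx":0.042,"ty":0.013,"tz":0,"ax":0,"ay":0,"az":0},{"claw":0.044,"tx":0.042,"ty":0.013,"tz":0,"ax":0,"ay":0,"az":0},{"claw":0.044,"tx":0.04,"ty":0.013,"tz":0,"ax":0,"ay":0,"az":0},{"claw":0.044,"tx":0.04,"ty":0.013,"tz":0,"ax":0,"ay":0,"az":0},{"claw":0.044,"tx":0,"ty":0,"tz":0,"ax":0,"ay":0,"az":0},{"claw":0.044,"tx":0,"ty":0,"tz":0,"ax":0,"ay":0,"az":0}]'
python3 - <<'E'
from h import *
np.set_printoptions(precision=1,suppress=True)
go([574.5,282,340],86)
W=snap('wrist','w1.png')
print(W['xyz'],np.array(W['rotation']).round(2).tolist())
for t in tip_of('wrist','balance')[:3]: print(t,onz(W,t['at'],230))
print('pred handle',proj(W,[574.5,282.5,239]),'tcp',proj(W,sense()['eef_pos']))
E
```

```text
time: 4.9
eef_pos: [575.8, 282.2, 340.2]
tool_rot: [0.731, 0.682, -0.001, -0.0]
force: [-0.8, -0.5, 1.0]
grip_width: 44.1
grasp_force: 0.0
t 4.9 pos [575.8 282.2 340.2] shift [-0. -0.  0.] F [-0.8 -0.5  1. ] w 44.1 gf 0.0
rotvec [-0.  0.  0.] shift after turn [-0. -0.  0.]
[581.3 355.2 481.8] [0.99, -0.03, -0.01, 0.14]
{'at': [184.9, 135.7], 'score': 0.68} [487.6 366.2 230. ]
{'at': [308.6, 236.6], 'score': 0.61} [571.3 284.5 230. ]
{'at': [291.8, 16.6], 'score': 0.6} [571.4 435.3 230. ]
pred handle [312.7 242.1] tcp [314.1 308.3]
```

View pics/w1.png

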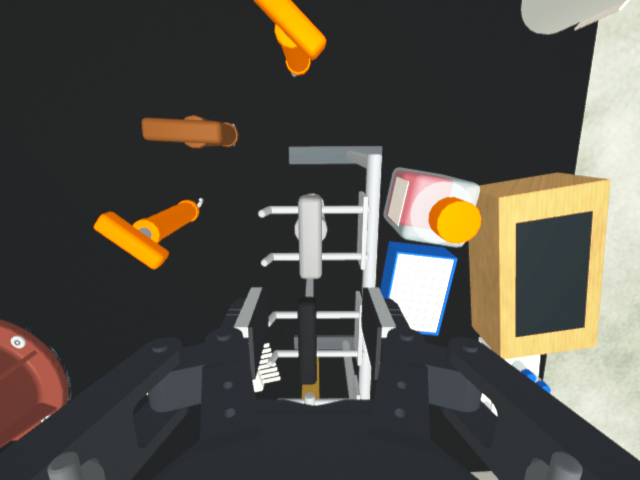

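```bash
python3 - <<'E'
from h import *
W=snap('wrist')
print(onz(W,(310.5,237),239),onz(W,(310.5,234),221))
go([573,284,214])
E
```

```text
[573.21078054 284.92704134 239.        ] [572.82082036 282.40410914 221.        ]
t 5.05 pos [575.8 280.6 342.1] shift [ 0.0032 -0.0031  0.1281] F [-0.3 -0.2  1. ] w 43.8 gf 0.0
```

```bash
python3 -m inch '[{"claw":0.044,"tx":0.002,"ty":-0.003,"tz":0.03,"ax":0,"ay":0,"az":0},{"claw":0.044,"tx":0,"ty":0,"tz":0.03,"ax":0,"ay":0,"az":0},{"claw":0.044,"tx":0,"ty":0,"tz":0.02,"ax":0,"ay":0,"az":0},{"claw":0.044,"tx":0,"ty":0,"tz":0.02,"ax":0,"ay":0,"az":0},{"claw":0.044,"tx":0,"ty":0,"tz":0.015,"ax":0,"ay":0,"az":0},{"claw":0.044,"tx":0,"ty":0,"tz":0.012,"ax":0,"ay":0,"az":0},{"claw":0.044,"tx":0,"ty":0,"tz":0,"ax":0,"ay":0,"az":0},{"claw":0.044,"tx":0,"ty":0,"tz":0,"ax":0,"ay":0,"az":0}]'
python3 - <<'E'
from h import *
W=snap('wrist','w2.png')
go([573,283.5,214],86)
E
```

```text
time: 5.85
eef_pos: [573.2, 283.3, 215.2]
tool_rot: [0.732, 0.682, 0.0, 0.0]
force: [-0.6, 0.4, 0.1]
grip_width: 43.8
grasp_force: 0.0
t 5.9 pos [573.4 283.5 215.6] shift [-0.0001 -0.0004  0.0016] F [-0.   0.2  0.8] w 43.7 gf 0.0
rotvec [ 0.0015 -0.0004 -0.0006] shift after turn [-0.0001 -0.0004  0.0016]
```

View pics/w2.png

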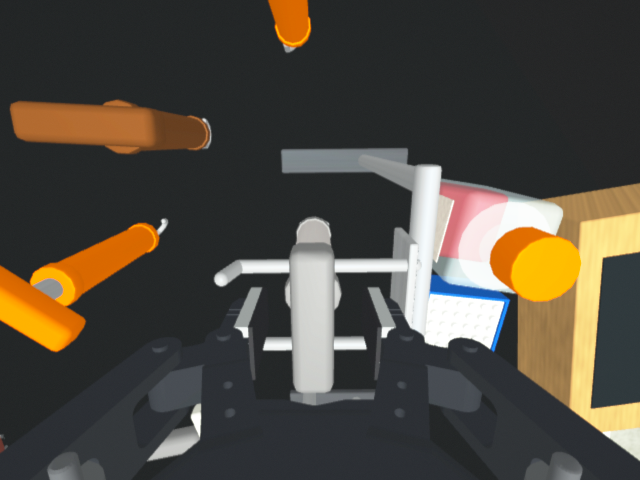

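The fingers (columns 250 and 378) sit either side of the grey handle (centre 312, 315) and between the prongs (rows 266 and 343). I'll close and lift.

```bash
python3 -m inch '[{"claw":0.01,"tx":0,"ty":0,"tz":0,"ax":0,"ay":0,"az":0},{"claw":0.01,"tx":0,"ty":0,"tz":0,"ax":0,"ay":0,"az":0},{"claw":0.01,"tx":0,"ty":0,"tz":0,"ax":0,"ay":0,"az":0},{"claw":0.01,"tx":0,"ty":0,"tz":0,"ax":0,"ay":0,"az":0},{"claw":0.01,"tx":0,"ty":0,"tz":0,"ax":0,"ay":0,"az":0},{"claw":0.01,"tx":0,"ty":0,"tz":0,"ax":0,"ay":0,"az":0},{"claw":0.01,"tx":0,"ty":0,"tz":-0.005,"ax":0,"ay":0,"az":0},{"claw":0.01,"tx":0,"ty":0,"tz":-0.01,"ax":0,"ay":0,"az":0},{"claw":0.01,"tx":0,"ty":0,"tz":-0.015,"ax":0,"ay":0,"az":0},{"claw":0.01,"tx":0,"ty":0,"tz":-0.015,"ax":0,"ay":0,"az":0},{"claw":0.01,"tx":0,"ty":0,"tz":-0.015,"ax":0,"ay":0,"az":0},{"claw":0.01,"tx":0,"ty":0,"tz":-0.02,"ax":0,"ay":0,"az":0},{"claw":0.01,"tx":0,"ty":0,"tz":-0.02,"ax":0,"ay":0,"az":0},{"claw":0.01,"tx":0,"ty":0,"tz":0,"ax":0,"ay":0,"az":0},{"claw":0.01,"tx":0,"ty":0,"tz":0,"ax":0,"ay":0,"az":0},{"claw":0.01,"tx":0,"ty":0,"tz":0,"ax":0,"ay":0,"az":0}]' 70
python3 - <<'E'
from h import *
S=snap('side');T=snap('top')
go([537.5-60,-254,315],99.4)
print(tip_of('side','hook_seat')[:3],tip_of('side','balance')[:3],tip_of('wrist','balance')[:3])
p=sense()['eef_pos']; u=proj(S,p).astype(int);print(u,proj(S,p-[0,0,150]))
im=np.hstack([cv2.resize(S['img'][u[1]-30:u[1]+110,u[0]-60:u[0]+60],(480,560),interpolation=cv2.INTER_CUBIC)])
cv2.imwrite('pics/s3.png',im)
E
```

```text
time: 7.5
eef_pos: [572.7, 283.7, 312.8]
tool_rot: [0.731, 0.682, -0.001, -0.0]
force: [-0.4, 0.1, -2.2]
grip_width: 16.7
grasp_force: 68.5
t 7.6 pos [572.6 283.7 312.8] shift [-0.543  -0.0573 -0.0016] F [-0.   0.1 -2.5] w 16.7 gf 68.5
rotvec [-0.0021  0.0005 -0.234 ] shift after turn [-0.5149 -0.1817 -0.0022]
[{'at': [315.0, 408.9], 'score': 0.54}, {'at': [190.6, 436.1], 'score': 0.43}, {'at': [236.0, 336.0], 'score': 0.4}] [{'at': [175.5, 400.9], 'score': 0.95}, {'at': [310.0, 364.5], 'score': 0.84}, {'at': [218.4, 281.0], 'score': 0.7}] [{'at': [90.8, 129.1], 'score': 0.96}, {'at': [20.6, 304.5], 'score': 0.86}, {'at': [314.2, 319.3], 'score': 0.8}]
[220 283] [233.99187242 330.06769908]
```

View pics/s3.png

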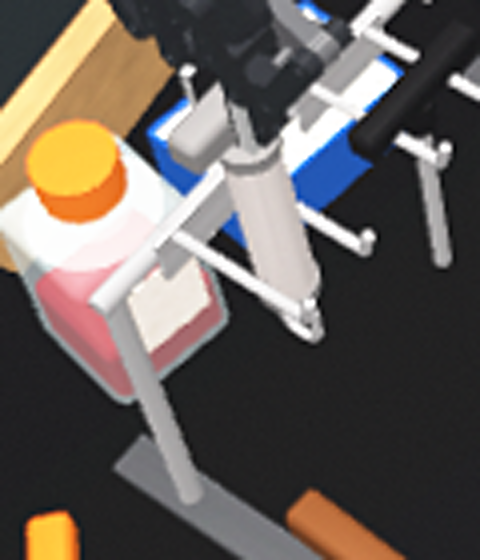

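```bash
python3 -m inch '[{"claw":0.01,"tx":0,"ty":0,"tz":-0.025,"ax":0,"ay":0,"az":0},{"claw":0.01,"tx":0,"ty":0,"tz":-0.03,"ax":0,"ay":0,"az":0},{"claw":0.01,"tx":0,"ty":0,"tz":-0.03,"ax":0,"ay":0,"az":0},{"claw":0.01,"tx":0,"ty":0,"tz":-0.025,"ax":0,"ay":0,"az":0},{"claw":0.01,"tx":0,"ty":0,"tz":0,"ax":0,"ay":0,"az":0},{"claw":0.01,"tx":-0.03,"ty":-0.01,"tz":0,"ax":0,"ay":0,"az":0},{"claw":0.01,"tx":-0.04,"ty":-0.01,"tz":0,"ax":0,"ay":0,"az":0},{"claw":0.01,"tx":-0.04,"ty":-0.01,"tz":0,"ax":0,"ay":0,"az":0},{"claw":0.01,"tx":-0.04,"ty":-0.01,"tz":0,"ax":0,"ay":0,"az":0},{"claw":0.01,"tx":-0.04,"ty":-0.01,"tz":0,"ax":0,"ay":0,"az":0},{"claw":0.01,"tx":-0.04,"ty":-0.01,"tz":0,"ax":0,"ay":0,"az":0},{"claw":0.01,"tx":-0.04,"ty":0,"tz":0,"ax":0,"ay":0,"az":0},{"claw":0.01,"tx":-0.04,"ty":0,"tz":0,"ax":0,"ay":0,"az":0},{"claw":0.01,"tx":-0.04,"ty":0,"tz":0,"ax":0,"ay":0,"az":0},{"claw":0.01,"tx":-0.04,"ty":0,"tz":0,"ax":0,"ay":0,"az":0},{"claw":0.01,"tx":-0.04,"ty":0,"tz":0,"ax":0,"ay":0,"az":0},{"claw":0.01,"tx":-0.04,"ty":0,"tz":0,"ax":0,"ay":0,"az":-0.08},{"claw":0.01,"tx":-0.04,"ty":0,"tz":0,"ax":0,"ay":0,"az":-0.08},{"claw":0.01,"tx":-0.03,"ty":0,"tz":0,"ax":0,"ay":0,"az":-0.074},{"claw":0.01,"tx":0,"ty":0,"tz":0,"ax":0,"ay":0,"az":0}]' 70
python3 - <<'E'
from h import *
S=snap('side');T=snap('top');W=snap('wrist')
go([537.5-60,-254,300],99.4)
p=sense()['eef_pos']; u=proj(S,p).astype(int);print('side',u,proj(S,p-[0,0,168]))
print(tip_of('side','hook_seat')[:3],tip_of('wrist','hook_seat')[:3])
a=cv2.resize(S['img'][max(0,u[1]-30):u[1]+170,u[0]-70:u[0]+130],(600,600),interpolation=cv2.INTER_CUBIC)
cv2.imwrite('pics/s4.png',a)
E
```

```text
time: 9.75
eef_pos: [483.0, -254.2, 421.1]
tool_rot: [0.647, 0.762, -0.0, -0.002]
force: [1.0, -0.3, -2.5]
grip_width: 16.9
grasp_force: 68.9
t 9.9 pos [ 483.2 -250.4  423.2] shift [-0.0028 -0.0061  0.1232] F [-0.5 -0.1 -1.9] w 16.8 gf 68.9
rotvec [-0.0008 -0.0012 -0.0009] shift after turn [-0.0026 -0.0062  0.1232]
side [412  77] [403.23061275 143.56116884]
[{'at': [193.7, 439.0], 'score': 0.55}, {'at': [406.0, 141.4], 'score': 0.49}, {'at': [314.6, 405.5], 'score': 0.49}] []
```

View pics/s4.png

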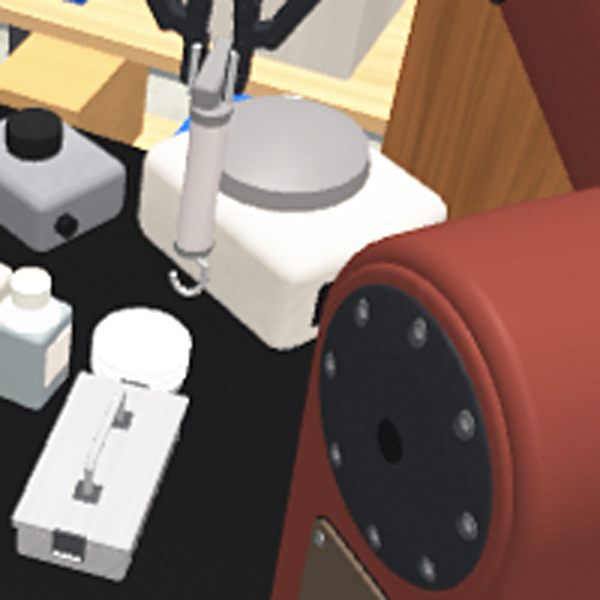

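The hook's free tip (crop 170, 278) points left, toward +x, and the shank (205, 265) is on the robot's side. I'll come in from −x. I'll descend in front of the bar first.

```bash
python3 -m inch '[{"claw":0.01,"tx":-0.01,"ty":0,"tz":0.03,"ax":0,"ay":0,"az":0},{"claw":0.01,"tx":0,"ty":0,"tz":0.04,"ax":0,"ay":0,"az":0},{"claw":0.01,"tx":0,"ty":0,"tz":0.03,"ax":0,"ay":0,"az":0},{"claw":0.01,"tx":0,"ty":0,"tz":0.03,"ax":0,"ay":0,"az":0},{"claw":0.01,"tx":0,"ty":0,"tz":0.025,"ax":0,"ay":0,"az":0},{"claw":0.01,"tx":0,"ty":0,"tz":0.02,"ax":0,"ay":0,"az":0},{"claw":0.01,"tx":0,"ty":0,"tz":0.013,"ax":0,"ay":0,"az":0},{"claw":0.01,"tx":0,"ty":0,"tz":0,"ax":0,"ay":0,"az":0},{"claw":0.01,"tx":0,"ty":0,"tz":0,"ax":0,"ay":0,"az":0},{"claw":0.01,"tx":0,"ty":0,"tz":0,"ax":0,"ay":0,"az":0}]' 70
python3 - <<'E'
from h import *
P=[];S=snap('side');P.append(sense()['eef_pos']);T=snap('top');P.append(sense()['eef_pos']);W=snap('wrist');P.append(sense()['eef_pos'])
print(np.round(P,1),sense()['tool_rot'])
p=np.mean(P,0); print(p)
go([536.5,-254,230],99.4)
u=proj(S,p-[0,0,167]).astype(int);print('side seat pred',proj(S,p-[0,0,167.5]),'tip pred',proj(S,p+[14.3,2.4,-153.5]),'bow pred',proj(S,[536.5,-254,86]))
print(tip_of('side','hook_seat')[:3],tip_of('side','bow_mid')[:2])
x0,y0=u[0]-60,u[1]-50
a=cv2.resize(S['img'][y0:y0+100,x0:x0+120],(720,600),interpolation=cv2.INTER_CUBIC);print(x0,y0)
cv2.imwrite('pics/s5.png',a);cv2.imwrite('pics/w5.png',W['img'])
E
```

```text
time: 11.0
eef_pos: [485.6, -260.9, 237.8]
tool_rot: [0.647, 0.763, -0.0, 0.001]
force: [-0.3, 0.2, -2.3]
grip_width: 16.6
grasp_force: 68.9
[[ 485.6 -261.   237.7]
 [ 485.5 -261.   237.5]
 [ 485.4 -260.9  237.3]] [ 6.46836528e-01  7.62628284e-01 -3.07196449e-05  7.78525377e-04]
[ 485.49135329 -260.98238437  237.51985005]
t 11.15 pos [ 485.4 -260.9  237.3] shift [-0.0015  0.0515  0.0073] F [-0.5 -0.4 -2. ] w 16.9 gf 68.8
rotvec [ 0.001   0.0012 -0.0001] shift after turn [-0.0015  0.0515  0.0073]
side seat pred [396.27644248 198.22706591] tip pred [391.21685089 192.91292608] bow pred [377.30157207 188.41672069]
[{'at': [292.8, 241.1], 'score': 0.55}, {'at': [260.3, 430.9], 'score': 0.5}, {'at': [396.7, 195.8], 'score': 0.47}] []
336 148
```

View pics/s5.png

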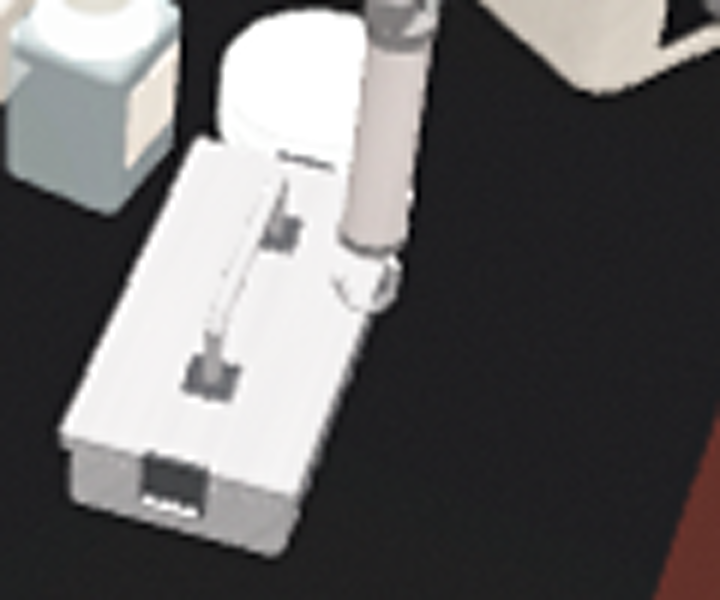

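Crop shows the hook bottom at full-frame pixel (396.8, 198.8) and the bar's middle at about (377, 191), so the hook is in front of the bar as planned. Next I lower into the gap and approach in small steps, watching the force.

```bash
python3 -m inch '[{"claw":0.01,"tx":0,"ty":0,"tz":0.006,"ax":0,"ay":0,"az":0},{"claw":0.01,"tx":0,"ty":0.004,"tz":0.003,"ax":0,"ay":0,"az":0},{"claw":0.01,"tx":0,"ty":0.01,"tz":0,"ax":0,"ay":0,"az":0},{"claw":0.01,"tx":0,"ty":0.01,"tz":0,"ax":0,"ay":0,"az":0},{"claw":0.01,"tx":0,"ty":0,"tz":0,"ax":0,"ay":0,"az":0},{"claw":0.01,"tx":0,"ty":0,"tz":0,"ax":0,"ay":0,"az":0}]' 70
python3 - <<'E'
from h import *
S=snap('side');p=sense()['eef_pos'];go([535.5,-254,228])
print('seat pred',proj(S,p-[0,0,167.9]),[ (t['at'],t['score']) for t in tip_of('side','hook_seat')], [ (t['at'],t['score']) for t in tip_of('side','bow_mid')])
print('bow pred',proj(S,[536.5,-254,86]),'feet',proj(S,[536.5+7.7,-254-46.4,50]),proj(S,[536.5-7.7,-254+46.4,50]))
E
```

```text
time: 11.85
eef_pos: [509.1, -256.5, 227.2]
tool_rot: [0.647, 0.763, -0.0, -0.0]
force: [-0.4, -0.2, -2.4]
grip_width: 16.6
grasp_force: 69.0
t 11.9 pos [ 508.8 -256.6  227.3] shift [-0.0018  0.0267 -0.0007] F [ 0.3 -0.1 -1.7] w 16.6 gf 69.0
seat pred [386.79566238 198.99337475] [([193.7, 437.0], 0.59), ([388.3, 198.2], 0.56), ([312.6, 408.4], 0.54), ([260.0, 432.4], 0.41), ([390.8, 142.2], 0.37)] [([377.8, 189.1], 0.59)]
bow pred [377.30157207 188.41672069] feet [381.4935333  186.38856073] [370.95764843 210.93395932]
```

```bash
python3 -m inch '[{"claw":0.01,"tx":0,"ty":0.004,"tz":0,"ax":0,"ay":0,"az":0},{"claw":0.01,"tx":0,"ty":0.004,"tz":0,"ax":0,"ay":0,"az":0},{"claw":0.01,"tx":0,"ty":0.003,"tz":0,"ax":0,"ay":0,"az":0},{"claw":0.01,"tx":0,"ty":0,"tz":0,"ax":0,"ay":0,"az":0}]' 70
python3 -m inch '[{"claw":0.01,"tx":0,"ty":0.003,"tz":0,"ax":0,"ay":0,"az":0},{"claw":0.01,"tx":0,"ty":0.003,"tz":0,"ax":0,"ay":0,"az":0},{"claw":0.01,"tx":0,"ty":0,"tz":0,"ax":0,"ay":0,"az":0}]' 70
```

```text
time: 12.4
eef_pos: [519.9, -254.8, 227.2]
tool_rot: [0.647, 0.763, 0.0, 0.0]
force: [-0.1, 0.2, -2.7]
grip_width: 16.8
grasp_force: 69.0
time: 12.7
eef_pos: [525.8, -253.9, 227.2]
tool_rot: [0.647, 0.763, 0.0, 0.0]
force: [-0.5, 0.1, -1.1]
grip_width: 16.8
grasp_force: 69.0
```

```bash
python3 -m inch '[{"claw":0.01,"tx":0,"ty":0.004,"tz":0,"ax":0,"ay":0,"az":0},{"claw":0.01,"tx":0,"ty":0.003,"tz":0,"ax":0,"ay":0,"az":0},{"claw":0.01,"tx":0,"ty":0.002,"tz":0,"ax":0,"ay":0,"az":0},{"claw":0.01,"tx":0,"ty":0,"tz":0,"ax":0,"ay":0,"az":0},{"claw":0.01,"tx":0,"ty":0,"tz":0,"ax":0,"ay":0,"az":0}]' 70
python3 - <<'E'
from h import *
S=snap('side');T=snap('top');p=sense()['eef_pos'];go([536,-254,228])
print('seat pred',proj(S,p-[0,0,167.9]),[ (t['at'],t['score']) for t in tip_of('side','hook_seat') if t['at'][0]>350], [ (t['at'],t['score']) for t in tip_of('side','bow_mid')])
r=outline_of('side','instrument_box')
if r: print(cv2.minAreaRect(np.argwhere(r[0]['region'])[:,::-1].astype(np.float32)))
E
```

```text
time: 13.2
eef_pos: [534.4, -252.5, 227.3]
tool_rot: [0.647, 0.763, -0.0, -0.0]
force: [-1.0, 0.1, -3.1]
grip_width: 16.6
grasp_force: 69.0
t 13.3 pos [ 534.3 -252.5  227.3] shift [-0.0018  0.0014 -0.0007] F [-0.3 -0.9 -2.4] w 16.6 gf 69.0
seat pred [377.09389118 196.49299683] [([379.4, 193.1], 0.56)] [([378.5, 189.9], 0.92)]
((374.2161865234375, 204.62677001953125), (41.290584564208984, 67.71875762939453), 20.924501419067383)
```

```bash
cat >> h.py <<'E'
def avg(n=6):
    P=[];F=[]
    for i in range(n):
        camera('wrist');s=sense();P.append(s['eef_pos']);F.append(s['force'])
    print('t',round(s['time'],2),'pos',np.mean(P,0).round(2),'F',np.mean(F,0).round(2),'sd',np.std(F,0).round(2),'gf',round(s['grasp_force'],1))
E
python3 -m inch '[{"claw":0.01,"tx":0,"ty":0.002,"tz":0,"ax":0,"ay":0,"az":0},{"claw":0.01,"tx":0,"ty":0,"tz":-0.008,"ax":0,"ay":0,"az":0},{"claw":0.01,"tx":0,"ty":0,"tz":-0.007,"ax":0,"ay":0,"az":0},{"claw":0.01,"tx":0,"ty":0,"tz":0,"ax":0,"ay":0,"az":0},{"claw":0.01,"tx":0,"ty":0,"tz":0,"ax":0,"ay":0,"az":0}]' 70
python3 -c "
from h import *
avg(8)"
python3 -m inch '[{"claw":0.01,"tx":0,"ty":0,"tz":-0.004,"ax":0,"ay":0,"az":0},{"claw":0.01,"tx":0,"ty":0,"tz":-0.004,"ax":0,"ay":0,"az":0},{"claw":0.01,"tx":0,"ty":0,"tz":-0.004,"ax":0,"ay":0,"az":0},{"claw":0.01,"tx":0,"ty":0,"tz":-0.003,"ax":0,"ay":0,"az":0},{"claw":0.01,"tx":0,"ty":0,"tz":0,"ax":0,"ay":0,"az":0},{"claw":0.01,"tx":0,"ty":0,"tz":0,"ax":0,"ay":0,"az":0}]' 70
python3 -c "
from h import *
avg(8)"
```

```text
time: 13.95
eef_pos: [536.6, -252.3, 242.8]
tool_rot: [0.647, 0.763, 0.0, 0.0]
force: [-0.1, -0.2, -2.5]
grip_width: 17.1
grasp_force: 69.1
t 14.35 pos [ 536.3  -252.11  242.11] F [ 0.22 -0.33 -2.64] sd [0.46 0.55 0.51] gf 69.1
time: 14.95
eef_pos: [536.4, -252.1, 257.2]
tool_rot: [0.647, 0.763, -0.0, -0.0]
force: [-0.2, 0.2, -4.2]
grip_width: 16.3
grasp_force: 68.7
t 15.35 pos [ 536.33 -252.12  257.11] F [ 0.18  0.09 -4.53] sd [0.46 0.42 0.36] gf 68.7
```

```bash
python3 -m inch '[{"claw":0.01,"tx":0,"ty":0,"tz":-0.003,"ax":0,"ay":0,"az":0},{"claw":0.01,"tx":0,"ty":0,"tz":-0.004,"ax":0,"ay":0,"az":0},{"claw":0.01,"tx":0,"ty":0,"tz":-0.004,"ax":0,"ay":0,"az":0},{"claw":0.01,"tx":0,"ty":0,"tz":-0.004,"ax":0,"ay":0,"az":0},{"claw":0.01,"tx":0,"ty":0,"tz":-0.003,"ax":0,"ay":0,"az":0},{"claw":0.01,"tx":0,"ty":0,"tz":-0.002,"ax":0,"ay":0,"az":0},{"claw":0.01,"tx":0,"ty":0,"tz":0,"ax":0,"ay":0,"az":0},{"claw":0.01,"tx":0,"ty":0,"tz":0,"ax":0,"ay":0,"az":0}]' 70
python3 - <<'E'
from h import *
avg(12)
S=snap('side');p=sense()['eef_pos']
print([ (t['at'],t['score']) for t in tip_of('side','hook_seat') if t['at'][0]>350],'pred', proj(S,[536.3,-252,82]), 'mouth',proj(S,p+[0,0,14.6-143]))
r=outline_of('side','balance')
for q in r:
    if q['bbox'][0]>350: print(q['bbox'],q['score'])
E
```

```text
time: 16.15
eef_pos: [536.4, -252.1, 277.1]
tool_rot: [0.647, 0.763, -0.0, -0.0]
force: [0.1, 0.1, -7.5]
grip_width: 16.7
grasp_force: 68.4
t 16.75 pos [ 536.34 -252.13  277.19] F [ 0.12 -0.19 -7.68] sd [0.52 0.39 0.3 ] gf 68.4
[([375.9, 189.0], 0.52)] pred [376.91518327 190.05876055] mouth [378.80438337 170.41201808]
[370.7, 113.5, 20.4, 78.1] 0.61
```

```bash
python3 -m inch '[{"claw":0.01,"tx":0,"ty":0,"tz":-0.003,"ax":0,"ay":0,"az":0},{"claw":0.01,"tx":0,"ty":0,"tz":-0.003,"ax":0,"ay":0,"az":0},{"claw":0.01,"tx":0,"ty":0,"tz":-0.003,"ax":0,"ay":0,"az":0},{"claw":0.01,"tx":0,"ty":0,"tz":-0.002,"ax":0,"ay":0,"az":0},{"claw":0.01,"tx":0,"ty":0,"tz":-0.002,"ax":0,"ay":0,"az":0},{"claw":0.01,"tx":0,"ty":0,"tz":0,"ax":0,"ay":0,"az":0},{"claw":0.01,"tx":0,"ty":0,"tz":0,"ax":0,"ay":0,"az":0}]' 70
python3 - <<'E'
from h import *
avg(16)
I=0
for i in range(4): S=snap('side');I=I+S['img'].astype(float).mean(2)/4
p=sense()['eef_pos']
# sample along the tube axis in the side image, distance h below the handle
for h in range(120,192,2):
    u=proj(S,p+[0,0,14.6-h]); row=cv2.getRectSubPix(I.astype(np.float32),(7,1),tuple(map(float,u+[1,0])))[0]
    print(h,u.round(1),row.round(0).astype(int))
E
```

```text
time: 17.6
eef_pos: [536.4, -252.1, 290.2]
tool_rot: [0.647, 0.763, -0.0, -0.0]
force: [0.4, -0.1, -9.4]
grip_width: 16.5
grasp_force: 68.4
t 18.4 pos [ 536.35 -252.14  290.24] F [ 0.1   0.16 -9.61] sd [0.6  0.4  0.44] gf 68.4
120 [379.9 159.2] [204 205 206 207 205 200 201]
122 [379.8 159.8] [204 204 206 207 204 199 201]
124 [379.8 160.5] [203 204 206 207 204 199 206]
126 [379.7 161.1] [203 204 206 206 204 199 211]
128 [379.6 161.7] [203 204 206 206 204 199 212]
130 [379.6 162.4] [203 204 205 206 203 198 207]
132 [379.5 163. ] [203 205 205 205 203 198 198]
134 [379.5 163.6] [203 205 205 205 203 198 200]
136 [379.4 164.2] [203 204 205 205 203 199 200]
138 [379.3 164.9] [202 204 205 205 202 199 196]
140 [379.3 165.5] [203 204 205 206 203 199 194]
142 [379.2 166.1] [203 205 205 205 202 197 188]
144 [379.2 166.7] [199 202 202 203 197 186 170]
146 [379.1 167.3] [180 183 184 188 175 160 157]
148 [379. 168.] [151 152 155 165 141 119 145]
150 [379.  168.6] [139 136 137 144 133 134 202]
152 [378.9 169.2] [140 135 136 137 135 155 242]
154 [378.9 169.8] [168 164 165 165 154 180 244]
156 [378.8 
[... 152 characters left out ...]
198 174 168 167 172 202 228]
164 [378.6 172.8] [216 219 218 217 204 168 168]
166 [378.5 173.4] [199 222 224 220 190 156 156]
168 [378.5 174.1] [170 208 212 206 164 146 168]
170 [378.4 174.7] [155 157 170 169 159 177 217]
172 [378.3 175.2] [170 152 167 167 168 196 241]
174 [378.3 175.8] [212 215 218 217 208 205 229]
176 [378.2 176.4] [206 223 224 222 208 199 233]
178 [378.2 177. ] [183 211 213 210 194 188 243]
180 [378.1 177.6] [174 169 171 171 180 214 237]
182 [378.1 178.2] [183 162 164 164 179 231 233]
184 [378.  178.8] [214 213 213 213 212 228 228]
186 [377.9 179.4] [221 227 227 227 223 225 216]
188 [377.9 180. ] [220 224 225 224 222 224 203]
190 [377.8 180.6] [221 224 224 224 223 225 181]
```

```bash
python3 - <<'E'
from h import *
print(close_job()); 
E
```

```text
the job is handed in; nothing more can be done
None
```

The job is handed in with the balance hooked under the bow handle and still pulling. I put the rod at about 40 mm: 40.3 from lift height, 37–38 from pull force, 41–42 from the rings. The box hadn't moved when last checked, before the pull, and no verdict came back.

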